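Release the clamped coin roll and tray it

ROBOT

A 7-joint arm with a two-finger parallel gripper is mounted at the origin on the work surface. World frame = base frame: x ahead of the robot, y to its left, z up, the work surface at z = 0. Lengths are in m, angles in rad, forces in N, time in s.
With the tool pointing down it reaches from about 0.4 to 0.9 m from the base axis. Payload 5.5 kg.
Tool frame: the origin (TCP) lies midway between the tips of the shut fingers; the grasp point (between the pads) lies arm.tcp_to_grasp behind it (arm.tcp_to_grasp is the distance from the TCP to the grasp point, in m); y points along the fingers, z is the direction in which the jaws open and shut, and the axes are right-handed (so a half turn about y gives the same grasp; the last joint's range is limited). The gripper opens to 85 mm and grips with 20 to 120 N. Pads are 22 mm wide; open, the fingers measure 114 mm over their backs; the gripper's body (76 mm by 85 mm) begins 54 mm behind the grasp point. The pads swing forward as they close: fully open they stand 13 mm farther back than shut.
Start: joints at [-1.084, 0.501, -0.427, 1.55, 0.221, 1.138, -0.21], TCP at [0.144, 0.634, 0.231] pointing down, gripper open.
Joint ranges: [-2.88, 2.88], [-0.31, 2.03], [-1.54, 1.56], [0.2, 2.42], [-1.41, 4.55], [0.19, 2.02], [-2.57, 2.57]. Speed limits (rad/s): [2.57, 2.57, 3.14, 3.14, 3.14, 3.14, 3.14].

INTERFACE

Orientations are given as a unit quaternion [x, y, z, w].
In Python, from workcell import arm, vision, order gives the robot as it stands.
- The arm moves only by the tool carry_out, never from a script. Its argument "targets" is a list that holds one entry, the list of rows, each a list of 5 numbers: the finger opening in cm, from 0 to 8.54, then the shift along the tool's x, y, z in cm, then the turn about the tool's y in rad. In form: [[[gripper, tx, ty, tz, yaw], ...]]. A call has 1 to 12 rows; each row shifts and turns the pose as measured when the row begins, along the tool's axes as they then stand; what a row does not reach is not made up. A row lasts 1/8 s, in which the tool goes at most 62.5 mm and 10.7 degrees, less where a joint would pass 70% of its speed; a pose out of reach is approached as far as the arm can. A call with a gripper value outside its range is refused whole. The fingers move at their own pace and stop on an object; "grip_force" is the grip in N (left out, the last holds). Time passes only in rows, so rows that do not move let the fingers close. It gives the time, the measured TCP pose, the force and the opening at its end, in the units of the state.
- arm.get_state(): the state, without advancing time (a new reading comes with each control period).
- vision.snapshot(name): name is "side" or "top" or "wrist"; returns a dict with "frame" (420x560x3 uint8, red, green, blue), "depth" (420x560 float32, m along the optical axis (not along the pixel's ray), 0 where there is no reading), "mtx" (3x3 intrinsics, pixels), "R" (3x3) and "t" (3): a world point X has camera coordinates R X + t; the wrist camera has in their place "hand_eye" (4x4, takes a point from camera to tool coordinates, whose origin is the TCP and whose axes are the tool frame's). Camera axes: x right, y down, z forward; pixel columns grow to the right and rows downward; lengths in m; the calibration is good to about 2 mm. A picture is of the moment at which its call begins: read the wrist's pose just before it.
- order.close_job(): hands the job in, once; it reports no verdict.
Trained networks look in a picture, given as the dict that the camera call returned (one of the last four; its "shot" number tells which), for a name from the list of things; names that differ only in an ending like _2 or _b are one class to them, and where a whole thing is asked for, a point or a joint stands for the part that bears it (a point fixed in the world has none). Each returns a list of dicts, best first, with "p" (0 to 1); they miss things now and then, are a little off and sometimes report something else, mostly with a low value. They report only what shows in the picture. A call takes as long as a camera call. They do not tell look-alikes from the thing itself.
- vision.search_frame(label, picture): "at" ([column, row] in pixels, amid what is visible of it).
- vision.masks_of(label, picture): "pixels" (420x560 bool, what is visible of it) and "at" ([column, row] in pixels, amid what is visible of it).
- vision.landmark_of(label, picture): "at" ([column, row] in pixels: a listed point, or the origin of a listed thing).
The state is a dict: "time": time; "joints": joint angles; "joint_vel": joint speeds; "joint_torque": joint torques, N m; "ee_pos": TCP position; "orientation": TCP orientation; "force": force on the tool from outside, world axes, zero at the start; "moment": the same for the moment, N m; "finger_gap": finger opening in m.
Only numpy, scipy, OpenCV 4.12 (cv2) and the standard library are available. Lean on these libraries where they do the work, as an engineer would, in place of code of your own. Each camera call takes 0.05 s, during which the arm holds its last target.

TASK

Two small roll clamps stand on the counter, each holding a paper-wrapped coin roll: lift the sprung arm of the clamp with the long roll until it goes over and stays open by itself, then take the long roll out and lay it flat in the top blue coin tray without dropping it in from above. Leave that clamp open, and leave the short roll where it lies in its own clamp.

Things in the scene. Friction and masses are not known exactly. Their poses are not given: they have to be found in the camera images.
- clamp_a_knob (a point): Centre of the black knob (cylinder, 18 mm diameter, 20 mm long along y) atop the free end of the long roll's clamp arm; pinch it on its two end faces, it pivots between the fingers. Turns with the arm; shut: z up, x level towards the hinge, y along the hinge axis, knob 78 mm above the counter. The hinge is 110 mm along +x and 20 mm along -z from here. The steel arm under the knob is 14 mm wide, 8 thick.
- clamp_a_arm (a joint): Opening of that arm: about 0 rad shut and pressing on the long roll; opening lifts the knob up and over the hinge (turn about the knob's +y), to at most 1.9 rad, past upright, leaning away from the roll. Below about 0.85 rad a spring pulls it shut (3 N at the knob when shut, less as it rises); beyond, the spring swings it open and holds it.
- long_roll: Long coin roll: paper-wrapped cylinder 26 mm diameter, 95 mm long, 0.3 kg. Origin at its centre, x along its length. Lies level under and along its clamp's arm, centre 35 mm up and 45 mm from the knob towards the hinge, in two V saddles 42 mm clear apart, 12 mm over the clamp's base plate (80 mm wide, 10 thick). Hinge cheeks stand 55 to 75 mm from its centre, 68 mm high.
- short_roll: Short coin roll, same diameter (26 mm) but 58 mm long, held in a second, identical clamp; a bystander to be left alone. Origin at its centre, x along its length.
- tray_floor (a point): Centre of the inner floor of the top tray in the stack of three blue plastic coin trays; z up, x along its long side. Open on top; inside 192 mm (x) by 142 mm (y), walls 26 mm high above this floor and 4 mm thick. Ribs 2.5 mm high run along x at y = -39, -13, 13 and 39 mm. The floor is 52 mm above the counter, the rim 78 mm.
There are look-alikes about, which are no part of the job. What is shaped like the long_roll but green or pink is not meant.

How it is judged:
On the way, in this order (a step that is already met when the one before it is completed fails the run):
1. the clamp arm is lifted over (more than 1.2 rad open) with the long roll still in its saddles (value of joint clamp_a_arm above 1.2 rad and distance of long_roll from where it was at the start of the episode below 0.02 m), for 0.2 s.
2. the long roll is lifted clear of the open clamp (its centre more than 85 mm above the counter) (value of joint clamp_a_arm above 1.2 rad and height (world z) of long_roll above 0.085 m), for 0.1 s.
At the end, for the whole second after the job is handed in: The long roll lies at rest in the top blue tray, inside its walls, flat on its floor or ribs (centre 8 to 22 mm above the tray floor, level within 10 degrees); its clamp stands open by more than 1.2 rad by itself; the short roll is within 15 mm of where it began (value of joint clamp_a_arm above 1.2 rad and x of long_roll in the frame of tray_floor between -0.096 and 0.096 m and y of long_roll in the frame of tray_floor between -0.071 and 0.071 m and z of long_roll in the frame of tray_floor between 0.008 and 0.022 m and angle between long_roll's own x axis and vertical between 1.39 and 1.75 rad and linear speed of long_roll below 0.05 m/s and distance of short_roll from where it was at the start of the episode below 0.015 m); the robot touches nothing.
It fails at once if the short roll is moved more than 15 mm (distance of short_roll from where it was at the start of the episode above 0.015 m).
It fails at once if the long roll is dropped: it moves faster than 0.8 m/s (a fall of about 3 cm) while not in the fingers (linear speed of long_roll above 0.8 m/s and contact force between the fingers and long_roll below 0.1 N).
It also fails if it takes over 54 s, if anything falls off the work surface, if the arm or the gripper's body presses on something with over 40 N, if the wrist force passes 120 N, or if a joint passes its speed limit or range.

## Working session

There is one attempt and no reset: what is moved stays moved. The work goes in short steps, Python scripts to look and compute and a tool call to move; the robot and the scene stay as the last step left them, time stands still between calls to the robot, and variables do not carry over. Pictures are saved under pics/ and viewed, and the job is handed in when it is done.

Besides the shell and the picture viewer there is one more tool, called after "Request:" by a JSON object that holds its "name" and its "arguments". carry_out: Moves the arm, as the interface text tells. Its arguments: {"type":"object","properties":{"targets":{"type":"array","items":{"type":"array","items":{"type":"array","items":{"type":"number"}}}},"grip_force":{"type":"number"}},"required":["targets"]}

```bash
mkdir -p pics; ls
cat > h.py <<'E'
import numpy as np, cv2
from workcell import arm, vision, order
from scipy.spatial.transform import Rotation as Ro
def pic(name,fn=None):
    st=arm.get_state(); s=vision.snapshot(name); s['st']=st
    if fn: cv2.imwrite('pics/'+fn,cv2.cvtColor(s['frame'],cv2.COLOR_RGB2BGR))
    return s
def ext(s):
    if 'R' in s: return np.array(s['R']),np.array(s['t'])
    T=np.eye(4);T[:3,:3]=Ro.from_quat(s['st']['orientation']).as_matrix();T[:3,3]=s['st']['ee_pos']
    M=np.linalg.inv(T@np.array(s['hand_eye'])); return M[:3,:3],M[:3,3]
def w(s,uv,d=None):
    R,t=ext(s);K=np.array(s['mtx']);u,v=uv
    if d is None:
        p=s['depth'][int(v)-1:int(v)+2,int(u)-1:int(u)+2];d=np.median(p[p>0]) if (p>0).any() else np.nan
    c=np.linalg.inv(K)@np.array([u,v,1])*d
    return R.T@(c-t)
def atz(s,uv,z):
    R,t=ext(s);K=np.array(s['mtx']);r=R.T@(np.linalg.inv(K)@np.array([*uv,1.]));o=-R.T@t
    return o+r*(z-o[2])/r[2]
def cloud(s):
    R,t=ext(s);K=np.array(s['mtx']);v,u=np.mgrid[:420,:560];d=s['depth']
    c=np.stack([(u-K[0,2])/K[0,0]*d,(v-K[1,2])/K[1,1]*d,d],-1)
    P=(c-t)@R; P[d<=0]=np.nan; return P
E
python3 - <<'E'
from h import *
np.set_printoptions(precision=4,suppress=True)
print(arm.get_state(), arm.tcp_to_grasp)
for n in ['side','top']:
    s=pic(n,n+'0.png')
    print(n,-ext(s)[0].T@ext(s)[1])
    for l in ['clamp_a_knob','clamp_a_arm','long_roll','short_roll','tray_floor']:
        for f in ['search_frame','landmark_of']:
            try:
                for r in getattr(vision,f)(l,s): print(l,f,np.round(r['at']),round(r['p'],2),w(s,r['at']))
            except Exception as e: print(l,f,e)
E
```

```text
pics
{'time': 0.0, 'joints': array([-1.0838,  0.5018, -0.4268,  1.5514,  0.2208,  1.1383, -0.2103]), 'joint_vel': array([-0.0002,  0.0001, -0.0007,  0.0012,  0.0006,  0.0011,  0.0004]), 'joint_torque': array([  0.0015, -56.9543,  -5.8161, -28.0939,   0.0105,   0.0123,
         0.    ]), 'ee_pos': array([0.1442, 0.6331, 0.2303]), 'orientation': array([ 0.7033, -0.0791,  0.0789, -0.702 ]), 'force': array([ 0.5773,  0.3291, -0.7378]), 'moment': array([ 0.0279, -0.0279, -0.0051]), 'finger_gap': 0.08542245599421218} 0.0187
side [0.1652 0.577  0.6474]
clamp_a_knob search_frame [284. 222.] 0.83 [ 0.4903 -0.012   0.0602]
clamp_a_knob landmark_of [303. 223.] 0.98 [ 0.4467 -0.0012  0.0852]
clamp_a_arm search_frame [284. 224.] 0.97 [ 0.4875 -0.0103  0.056 ]
clamp_a_arm landmark_of it knows: clamp_a_knob, long_roll, short_roll, tray_floor
long_roll search_frame [284. 233.] 0.84 [ 0.485  -0.0041  0.0406]
long_roll search_frame [151. 242.] 0.78 [0.6913 0.1257 0.0228]
long_roll search_frame [383. 243.] 0.76 [ 0.3242 -0.0898  0.0256]
long_roll landmark_of [384. 240.] 0.83 [ 0.3267 -0.0986  0.0256]
l
[... 646 characters left out ...]
search_frame [332. 300.] 0.9 [ 0.3389 -0.1146  0.0219]
long_roll search_frame [276. 209.] 0.65 [ 0.5091 -0.0123  0.0421]
long_roll search_frame [202. 111.] 0.56 [0.6979 0.1234 0.0256]
long_roll landmark_of [204. 112.] 0.8 [0.6957 0.1211 0.0264]
long_roll landmark_of [332. 305.] 0.78 [ 0.3312 -0.1152  0.0266]
long_roll landmark_of [280. 218.] 0.71 [ 0.4903 -0.0189  0.0635]
short_roll search_frame [122. 215.] 0.68 [0.5003 0.2662 0.05  ]
short_roll landmark_of [281. 215.] 0.73 [ 0.4962 -0.0218  0.0632]
short_roll landmark_of [116. 212.] 0.63 [0.5051 0.2715 0.0629]
tray_floor search_frame [402. 206.] 0.56 [ 0.5108 -0.2447  0.053 ]
tray_floor landmark_of [403. 206.] 0.57 [ 0.5113 -0.2455  0.0536]
```

View pics/side0.png

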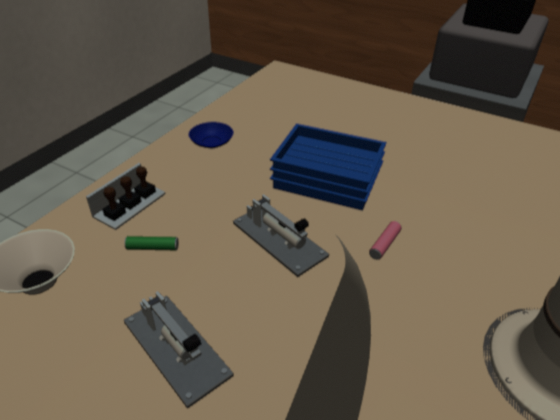

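View pics/top0.png

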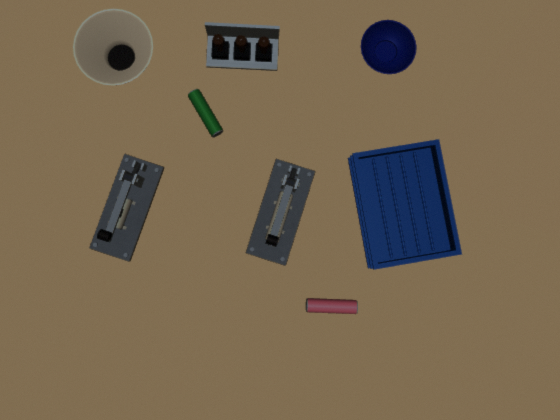

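The side view shows two clamps at (280,235) and (177,345), the tray at (330,165), a green look-alike at (151,243) and a pink one at (386,240). In the top view the clamps are at (280,212) and (127,207). The roll in the clamp at (280,235) looks longer, so I'll check that in a crop and measure.

Run:
```python
from h import *
np.set_printoptions(precision=4,suppress=True)
s=pic('side');t=pic('top')
a=cv2.resize(s['frame'][190:400,115:335],None,fx=3,fy=2.7,interpolation=cv2.INTER_CUBIC)
cv2.imwrite('pics/c1.png',a[...,::-1])
b=cv2.resize(t['frame'][145:275,230:330],None,fx=4,fy=4,interpolation=cv2.INTER_CUBIC)
c=cv2.resize(t['frame'][145:275,80:180],None,fx=4,fy=4,interpolation=cv2.INTER_CUBIC)
cv2.imwrite('pics/c2.png',np.hstack([b,c])[...,::-1])
for n,x in (('side',s),('top',t)):
  P=cloud(x)
  # clamp A region
  near=(abs(P[...,0]-.5)<.13)&(abs(P[...,1]+.01)<.09)&(P[...,2]>.068)&(P[...,2]<.12)
  q=P[near]; print(n,'high',len(q)); 
  k=x['frame'].max(-1)<45
  q=P[near&k]; print('dark knob',len(q),q.mean(0),q.min(0),q.max(0))
  near=(abs(P[...,0]-.5)<.13)&(abs(P[...,1]+.01)<.09)&(P[...,2]>.003)&(P[...,2]<.016)
  q=P[near][:,:2].astype(np.float32); print('plate',cv2.minAreaRect(q), np.median(P[near][:,2]))
  tr=(P[...,1]<-.13)&(P[...,1]>-.4)&(abs(P[...,0]-.5)<.2)
  q=P[tr&(P[...,2]>.07)][:,:2].astype(np.float32);print('rim',cv2.minAreaRect(q),np.median(P[tr&(P[...,2]>.07)][:,2]))
  q=P[tr&(P[...,2]>.045)&(P[...,2]<.058)];print('floor',cv2.minAreaRect(q[:,:2].astype(np.float32)),np.median(q[:,2]),q.mean(0))
  print('table z',np.nanmedian(P[(abs(P[...,2])<.01)][:,2]))
for l in ['long_roll','clamp_a_knob']:
  for x in (s,t):
    for r in vision.masks_of(l,x): 
        P=cloud(x)[r['pixels']]; print(l,r['at'],r['p'],len(P),np.nanmedian(P,0))
```

```text
side high 161
dark knob 106 [0.4485 0.0013 0.0816] [ 0.4404 -0.0112  0.0683] [0.4591 0.0083 0.0884]
plate ((0.4959837794303894, -0.009971901774406433), (0.24948130548000336, 0.17715984582901), 0.9162872433662415) 0.010252980624448444
rim ((0.5131703615188599, -0.2447197437286377), (0.21088506281375885, 0.16600796580314636), 8.727188110351562) 0.07775477627838287
floor ((0.5131701231002808, -0.24100027978420258), (0.21356722712516785, 0.15955962240695953), 9.601975440979004) 0.05301803489888619 [ 0.5112 -0.2484  0.0531]
table z 0.0005464958091201916
top high 178
dark knob 125 [ 0.4602 -0.0068  0.0845] [ 0.4411 -0.0455  0.068 ] [0.5607 0.0062 0.0914]
plate ((0.49998894333839417, -0.009987220168113708), (0.25984838604927063, 0.17978014051914215), 0.046389758586883545) 0.010290601381738044
rim ((0.5142228603363037, -0.24553480744361877), (0.2103600949048996, 0.1619737148284912), 8.791821479797363) 0.07940141567257816
floor ((0.5136246681213379, -0.24133890867233276), (0.20917950570583344, 0.15312694013118744), 8.83697509765625) 0.053937246545817844 [ 0.5133 -0.2456  0.0539]
table z 0.0015437450643396
long_roll [381.7, 241.0] 0.97 565 [ 0.3249 -0.1021  0.0237]
long_roll [153.7, 242.8] 0.84 767 [0.6916 0.1248 0.0216]
long_roll [283.8, 232.9] 0.64 499 [ 0.4852 -0.0068  0.0423]
long_roll [272.1, 215.2] 0.83 186 [ 0.4957 -0.0169  0.0441]
long_roll [203.8, 109.2] 0.77 691 [0.6962 0.1189 0.025 ]
long_roll [330.3, 303.2] 0.59 755 [ 0.3299 -0.1157  0.025 ]
clamp_a_knob [287.7, 222.0] 0.77 651 [ 0.4888 -0.0128  0.0621]
clamp_a_knob [280.6, 214.2] 0.74 523 [ 0.4991 -0.0198  0.0641]
clamp_a_knob [123.8, 212.6] 0.67 189 [0.5001 0.2638 0.0441]
```

View pics/c1.png

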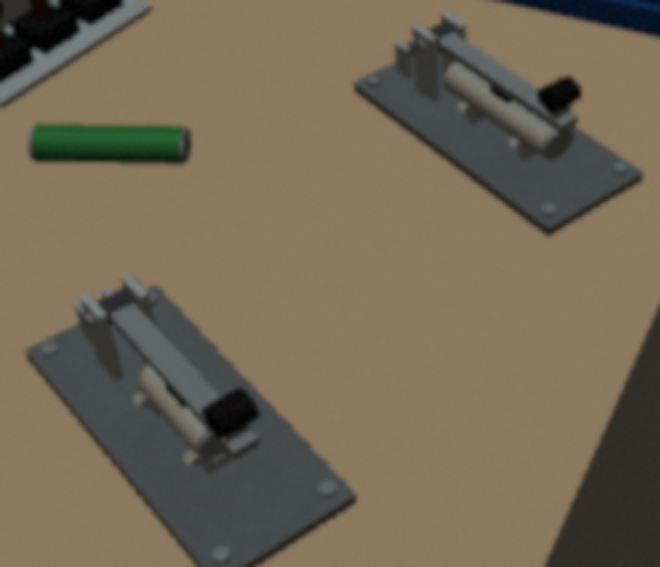

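View pics/c2.png

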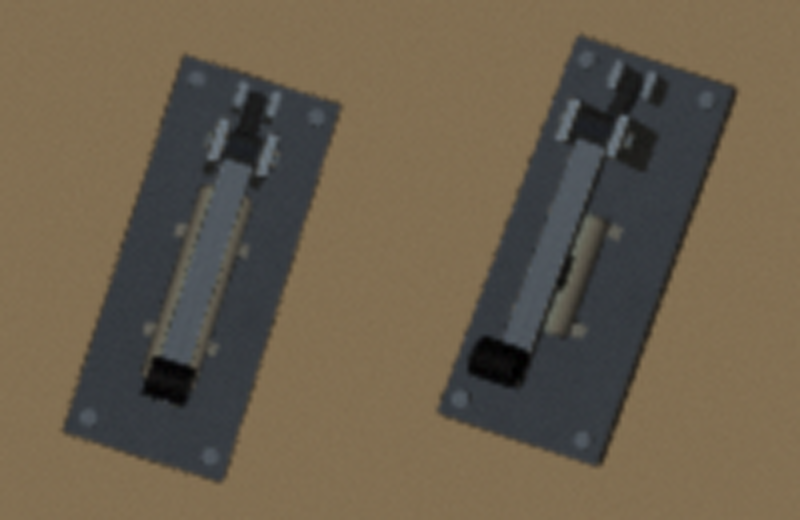

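The crop confirms it. The clamp at side (280,235) / top (280,212) holds the roll that nearly fills the arm, so that is the long one. The clamp at (177,345) holds the short roll. The free green and pink rolls are decoys. Next I measure the clamp axis and work out the first move.

```bash
cat >> h.py <<'E'
def plate(x):
  P=cloud(x); hsv=cv2.cvtColor(x['frame'],cv2.COLOR_RGB2HSV)
  m=(abs(P[...,0]-.5)<.14)&(abs(P[...,1]+.01)<.12)&(P[...,2]>.004)&(P[...,2]<.016)&((hsv[...,1]<90)|(hsv[...,0]>60))
  n,l,st,_=cv2.connectedComponentsWithStats(m.astype(np.uint8)); i=1+np.argmax(st[1:,4])
  q=P[l==i]; r=cv2.minAreaRect(q[:,:2].astype(np.float32)); return r,cv2.boxPoints(r)
def tool(p_world,yaw_dir):
  """shift in tool axes cm & yaw to bring TCP to p_world with jaw (tool z) along yaw_dir (2d, mod pi)"""
  st=arm.get_state(); R=Ro.from_quat(st['orientation']).as_matrix()
  d=R.T@(np.array(p_world)-st['ee_pos'])*100
  z=R[:,2]; a=np.arctan2(yaw_dir[1],yaw_dir[0])-np.arctan2(z[1],z[0]); a=(a+np.pi/2)%np.pi-np.pi/2
  return d, -a   # tool y points down -> world yaw +a = turn -a about tool y
E
python3 - <<'E'
from h import *
np.set_printoptions(precision=4,suppress=True)
st=arm.get_state();print(Ro.from_quat(st['orientation']).as_matrix())
for n in('side','top'):
  x=pic(n);r,b=plate(x);print(n,r);print(b)
  for r in vision.landmark_of('clamp_a_knob',x): print(r['at'],r['p'],atz(x,r['at'],.078))
print(tool([.447,-.004,.19],[np.sin(.32),np.cos(.32)]))
s=pic('wrist','w0.png');print(s['hand_eye'])
E
```

```text
[[ 0.9751 -0.      0.2218]
 [-0.2218  0.      0.9751]
 [-0.     -1.      0.    ]]
side ((0.505348801612854, -0.021508485078811646), (0.08300574123859406, 0.19232238829135895), 72.04705047607422)
[[ 0.4011 -0.0314]
 [ 0.584  -0.0906]
 [ 0.6096 -0.0117]
 [ 0.4267  0.0476]]
[299.8, 222.0] 0.75 [ 0.4557 -0.0079  0.078 ]
top ((0.507379949092865, -0.02224314957857132), (0.0813114196062088, 0.19165143370628357), 71.31366729736328)
[[ 0.4036 -0.0301]
 [ 0.5851 -0.0915]
 [ 0.6112 -0.0144]
 [ 0.4296  0.047 ]]
[275.6, 241.7] 0.64 [ 0.4486 -0.0107  0.078 ]
(array([ 43.6754,   4.1289, -55.4698]), np.float64(0.09621741998722722))
[[ 0.0009  0.96    0.28   -0.0712]
 [-0.0005 -0.28    0.96   -0.1428]
 [ 1.     -0.001   0.0002 -0.0006]
 [ 0.      0.      0.      1.    ]]
```

Request:
{"name": "carry_out", "arguments": {"targets": [[[8.5,5.2,0.3,-3.0,0],[8.5,5.2,0.3,-3.0,0],[8.5,5.2,0.3,-3.0,0],[8.5,5.2,0.3,-3.0,0],[8.5,5.2,0.3,-3.0,0],[8.5,5.2,0.3,-3.0,0],[8.5,5.2,0.3,-3.0,0],[8.5,1.3,0.2,-5.75,0],[8.5,1.3,0.2,-5.75,0],[8.5,1.3,0.2,-5.75,0],[8.5,1.3,0.2,-5.75,0],[8.5,1.3,0.2,-5.75,0]]]}}

```text
time: 3.05
ee_pos: [0.4641, 0.0437, 0.1979]
orientation: [-0.7, 0.074, -0.077, 0.706]
force: [1.5, 0.1, 0.4]
finger_gap: 0.085
```

Run:
```python
from h import *
np.set_printoptions(precision=4,suppress=True)
print(tool([.449,-.003,.19],[.314,.949]))
```

```text
(array([-0.491 ,  0.7407, -4.8941]), np.float64(0.10565767630781209))
```

Request:
{"name": "carry_out", "arguments": {"targets": [[[8.5,-0.3,0.4,-2.5,0.05],[8.5,-0.2,0.3,-2.4,0.05],[8.5,0,0,0,0]]]}}

```text
time: 3.42
ee_pos: [0.4464, -0.0081, 0.1903]
orientation: [-0.694, 0.113, -0.117, 0.701]
force: [0.1, 0.0, 0.4]
finger_gap: 0.085
```

Run:
```python
from h import *
np.set_printoptions(precision=4,suppress=True)
s=pic('wrist','w1.png'); print(s['st']['ee_pos'],Ro.from_quat(s['st']['orientation']).as_matrix())
for r in vision.landmark_of('clamp_a_knob',s): print(r['at'],r['p'],atz(s,r['at'],.078))
for r in vision.landmark_of('long_roll',s): print(r['at'],r['p'],atz(s,r['at'],.035))
P=cloud(s);k=(s['frame'].max(-1)<50)&(P[...,2]>.07)&(P[...,2]<.1)&(P[...,0]<.48)
q=P[k];print(len(q),np.nanmean(q,0),q.min(0),q.max(0))
r,b=plate(s);print(r,b)
```

```text
[ 0.4464 -0.0081  0.1903] [[ 0.9471  0.0057  0.3209]
 [-0.3209  0.0082  0.9471]
 [ 0.0028 -0.9999  0.0096]]
[287.0, 212.2] 0.67 [ 0.4553 -0.0048  0.078 ]
[285.9, 239.0] 0.97 [ 0.4964 -0.0184  0.035 ]
[140.6, 113.9] 0.89 [ 0.3312 -0.1078  0.035 ]
372 [ 0.4488 -0.0049  0.0847] [ 0.3989 -0.1825  0.0754] [0.4603 0.0066 0.0884]
((0.5057588219642639, -0.023310184478759766), (0.08013962209224701, 0.18980059027671814), 71.49250793457031) [[ 0.403  -0.0312]
 [ 0.583  -0.0914]
 [ 0.6085 -0.0154]
 [ 0.4285  0.0448]]
```

View pics/w1.png

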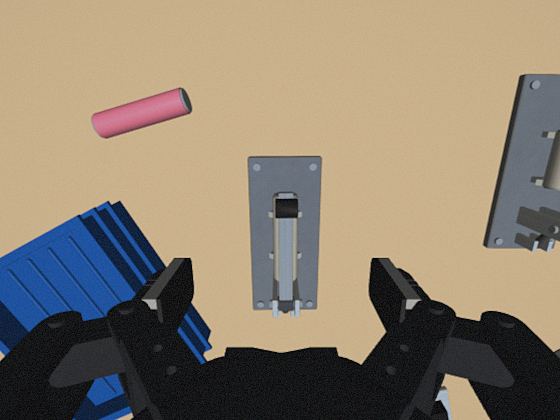

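Run:
```python
from h import *
np.set_printoptions(precision=4,suppress=True)
s=pic('wrist'); P=cloud(s)
k=(s['frame'].max(-1)<60)&(P[...,2]>.07)&(P[...,2]<.1)&(P[...,0]<.48)&(P[...,1]>-.05)
q=P[k]; u=np.array([.9494,-.314]);v=np.array([.314,.9494])
a=q[:,:2]@u;b=q[:,:2]@v
print(len(q),np.percentile(a,[2,50,98]),np.percentile(b,[2,50,98]),np.percentile(q[:,2],[2,50,98]))
rr,cc=np.where(k);print(cc.min(),cc.max(),rr.min(),rr.max())
e=s['st']['ee_pos'];print(e[:2]@u,e[:2]@v,e[2])
top=q[q[:,2]>np.percentile(q[:,2],60)];print('top strip u',np.median(top[:,:2]@u))
```

```text
415 [0.4211 0.4271 0.4359] [0.1284 0.1371 0.1465] [0.0786 0.0855 0.0876]
272 293 198 216
0.42679701652166135 0.1353875881886821 0.1907761021043884
top strip u 0.42965638129460376
```

Request:
{"name": "carry_out", "arguments": {"targets": [[[8.5,0.2,3.5,0.2,0],[8.5,0,3.5,0,0],[8.5,0,2.5,0,0],[8.5,0,0,0,0]]]}}

```text
time: 4.12
ee_pos: [0.4545, 0.003, 0.0948]
orientation: [-0.694, 0.106, -0.113, 0.703]
force: [1.0, 0.4, -0.1]
finger_gap: 0.0853
```

Run:
```python
from h import *
np.set_printoptions(precision=4,suppress=True)
u=np.array([.9494,-.314]);v=np.array([.314,.9494])
s=pic('wrist','w2.png');e=s['st']['ee_pos'];print(e[:2]@u,e[:2]@v,e[2],Ro.from_quat(s['st']['orientation']).as_matrix())
P=cloud(s)
k=(s['frame'].max(-1)<60)&(P[...,2]>.07)&(P[...,2]<.092)&(abs(P[...,:2]@u-.429)<.02)&(abs(P[...,:2]@v-.137)<.02)
q=P[k];a=q[:,:2]@u;b=q[:,:2]@v
print(len(q),np.percentile(a,[2,50,98]),np.percentile(b,[2,50,98]),np.percentile(q[:,2],[2,50,98]))
```

```text
0.4306171053924119 0.1455396997343039 0.09478318604959644 [[ 0.9522  0.0121  0.3053]
 [-0.3054  0.0115  0.9521]
 [ 0.008  -0.9999  0.0146]]
1038 [0.4209 0.4262 0.4359] [0.1282 0.1375 0.1468] [0.078  0.0853 0.0875]
```

View pics/w2.png

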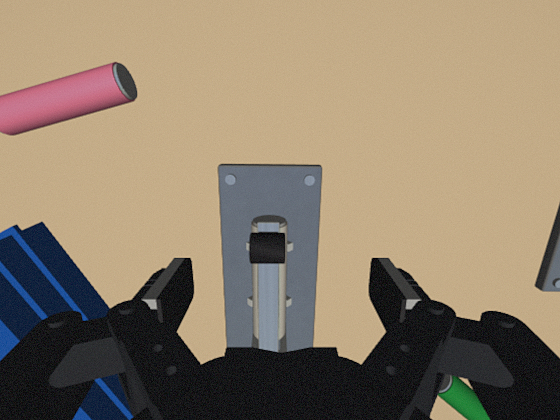

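Knob at (267,247), left of the finger midline at column 280: it needs about -0.8 cm in tool z, then 3.3 cm down.

Request:
{"name": "carry_out", "arguments": {"targets": [[[8.5,-0.1,0,-0.8,0.01],[8.5,0,1.7,0,0],[8.5,0,1.6,0,0],[8.5,0,0,0,0]]]}}

```text
time: 4.68
ee_pos: [0.4565, -0.0048, 0.0669]
orientation: [-0.693, 0.106, -0.12, 0.703]
force: [-0.4, 0.1, -0.5]
finger_gap: 0.085
```

Run:
```python
from h import *
np.set_printoptions(precision=4,suppress=True)
u=np.array([.9494,-.314]);v=np.array([.314,.9494])
s=pic('wrist','w3.png');e=s['st']['ee_pos'];print(e[:2]@u,e[:2]@v,e[2],Ro.from_quat(s['st']['orientation']).as_matrix())
```

```text
0.43488415780608924 0.13881766104670487 0.06692451518969876 [[ 0.9487  0.0232  0.3154]
 [-0.3157  0.0112  0.9488]
 [ 0.0185 -0.9997  0.018 ]]
```

View pics/w3.png

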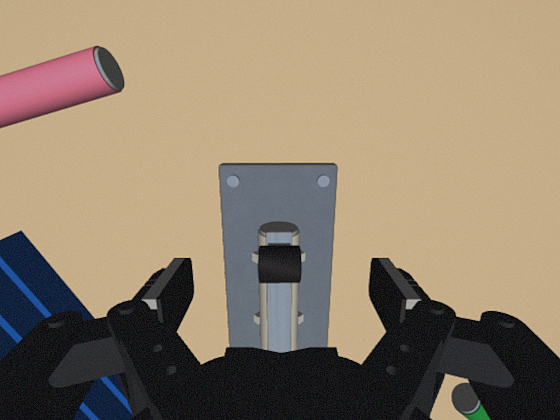

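Request:
{"name": "carry_out", "arguments": {"targets": [[[8.5,-0.6,0.3,-0.1,0],[8.5,0,0,0,0],[1.0,0,0,0,0],[1.0,0,0,0,0],[1.0,0,0,0,0],[1.0,0,0,0,0],[1.0,0,0,0,0],[1.0,0,0,0,0]]], "grip_force": 40}}

```text
time: 5.72
ee_pos: [0.4523, -0.0042, 0.0668]
orientation: [-0.693, 0.104, -0.122, 0.703]
force: [-0.7, -0.2, 0.8]
finger_gap: 0.0187
```

Run:
```python
from h import *
np.set_printoptions(precision=4,suppress=True)
u=np.array([.9494,-.314]);v=np.array([.314,.9494])
s=pic('wrist','w4.png');e=s['st']['ee_pos'];print(e[:2]@u,e[:2]@v,e[2],Ro.from_quat(s['st']['orientation']).as_matrix(),s['st']['finger_gap'])
```

```text
0.43076519043122 0.1380454457602002 0.06679882570664204 [[ 0.9485  0.0283  0.3156]
 [-0.316   0.0107  0.9487]
 [ 0.0235 -0.9995  0.0191]] 0.01868035952247285
```

View pics/w4.png

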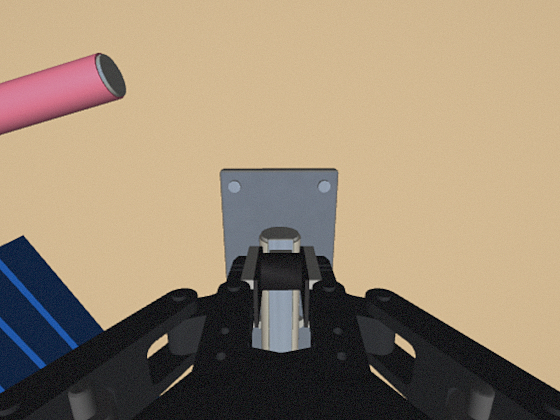

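```bash
cat >> h.py <<'E'
U=np.array([.9494,-.314]);V=np.array([.314,.9494])
def arc(ths):
    st=arm.get_state();R=Ro.from_quat(st['orientation']).as_matrix();e=st['ee_pos']
    u=e[:2]@U-.0018;z=e[2]+.0112
    th=np.arctan2(z-.058,.539-u)-.18
    print('theta',th,'r',np.hypot(z-.058,.539-u),'v',e[:2]@V,'F',st['force'],'gap',st['finger_gap'])
    pu,pz=u,z; v0=.138-e[:2]@V
    for i,t in enumerate(ths):
        nu=.539-.1118*np.cos(t+.18);nz=.058+.1118*np.sin(t+.18)
        d=np.r_[U*(nu-pu),nz-pz]+ (np.r_[V*v0,0] if i==0 else 0)
        print(t,np.round(R.T@d*100,2)); pu,pz=nu,nz
E
python3 -c "
from h import *
arc([.12,.24,.36,.48])"
```

```text
theta -3.49667846994417e-05 r 0.11180727989559562 v 0.1380191760698521 F [-0.77527412 -1.18688576  1.46407827] gap 0.019239651998293812
0.12 [ 0.35 -1.29  0.02]
0.24 [ 0.5  -1.24  0.02]
0.36 [ 0.65 -1.17  0.02]
0.48 [ 0.78 -1.09  0.02]
```

Request:
{"name": "carry_out", "arguments": {"targets": [[[1.0,0.35,-1.3,0,0],[1.0,0.5,-1.25,0,0],[1.0,0.65,-1.2,0,0],[1.0,0.8,-1.1,0,0]]]}}

```text
time: 6.28
ee_pos: [0.4741, -0.0116, 0.1177]
orientation: [-0.692, 0.104, -0.122, 0.704]
force: [3.9, 0.4, -10.3]
finger_gap: 0.0187
```

```bash
python3 -c "
from h import *
arc([.5,.62,.74,.86])"
```

```text
theta 0.5039086139768572 r 0.1122514153138339 v 0.13787041975237135 F [  3.90770547   0.44161909 -10.3475471 ] gap 0.01871839684709576
0.5 [0.01 0.06 0.01]
0.62 [ 0.93 -0.97  0.02]
0.74 [ 1.04 -0.85  0.02]
0.86 [ 1.13 -0.72  0.02]
```

Request:
{"name": "carry_out", "arguments": {"targets": [[[1.0,0.93,-0.95,0,0],[1.0,1.04,-0.85,0,0],[1.0,1.13,-0.72,0,0]]]}}

```text
time: 6.65
ee_pos: [0.5033, -0.0214, 0.1451]
orientation: [-0.692, 0.104, -0.121, 0.704]
force: [2.9, 2.3, -9.9]
finger_gap: 0.019
```

```bash
python3 -c "
from h import *
arc([.9,1.02,1.14,1.26,1.38])
pic('side','s1.png')"
```

```text
theta 0.8715558107284527 r 0.11327282814978752 v 0.1376891782476328 F [ 2.94338155  2.32042433 -9.85625857] gap 0.018986213164342066
0.9 [ 0.35 -0.02  0.03]
1.02 [ 1.23 -0.53  0.01]
1.14 [ 1.28 -0.38  0.01]
1.26 [ 1.32 -0.23  0.01]
1.38 [ 1.34 -0.07  0.  ]
```

View pics/s1.png

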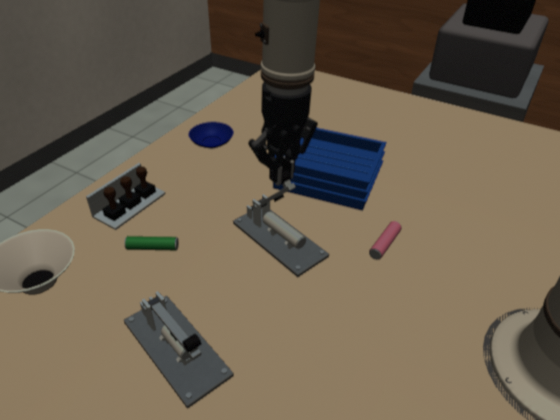

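The arm is raised with the knob in the fingers, and the roll is still in its saddles at (285,228). Continuing over the top.

Request:
{"name": "carry_out", "arguments": {"targets": [[[1.0,1.1,-0.4,0,0],[1.0,1.2,-0.4,0,0],[1.0,1.25,-0.35,0,0],[1.0,1.3,-0.15,0,0],[1.0,1.3,0.0,0,0]]]}}

```text
time: 7.32
ee_pos: [0.5648, -0.0419, 0.161]
orientation: [-0.692, 0.105, -0.12, 0.704]
force: [-1.4, 2.7, -3.6]
finger_gap: 0.0187
```

```bash
python3 -c "
from h import *
arc([1.4,1.5,1.6])"
```

```text
theta 1.4657793695330772 r 0.11449338647671806 v 0.13758217366555775 F [-1.3757781   2.66735811 -3.64069284] gap 0.01871221479170868
1.4 [-0.76  0.22  0.04]
1.5 [ 1.11  0.09 -0.  ]
1.6 [ 1.1  0.2 -0. ]
```

Request:
{"name": "carry_out", "arguments": {"targets": [[[1.0,0.6,0.1,0,0],[1.0,0,0,0,0],[5.0,0,0,0,0],[5.0,0,0,0,0],[5.0,0,0,0,0],[8.5,0,-5.0,0,0],[8.5,-2.0,-5,0,0],[8.5,-3,0,0,0],[8.5,-3,0,0,0],[8.5,0,0,0,0]]]}}

```text
time: 8.57
ee_pos: [0.4924, -0.0226, 0.2636]
orientation: [-0.693, 0.103, -0.124, 0.703]
force: [1.1, 0.4, 0.7]
finger_gap: 0.085
```

Run:
```python
from h import *
np.set_printoptions(precision=4,suppress=True)
s=pic('side','s2.png'); x=pic('wrist','w5.png'); e=x['st']['ee_pos']; print(e,e[:2]@U,e[:2]@V,Ro.from_quat(x['st']['orientation']).as_matrix())
for c in (s,x):
  for r in vision.landmark_of('long_roll',c): print(r['at'],r['p'],atz(c,r['at'],.035), atz(c,r['at'],.035)[:2]@U,atz(c,r['at'],.035)[:2]@V)
P=cloud(x);f=x['frame'].astype(int)
k=(P[...,2]>.03)&(P[...,2]<.06)&(abs(P[...,:2]@V-.138)<.02)&(P[...,:2]@U<.53)&(P[...,:2]@U>.40)
q=P[k];a=q[:,:2]@U;b=q[:,:2]@V;print(len(q),np.percentile(a,[1,50,99]),np.percentile(b,[1,50,99]),np.percentile(q[:,2],[1,50,99]))
t=q[q[:,2]>.044];print(np.polyfit(t[:,:2]@U,t[:,:2]@V,1),np.median(t[:,:2]@V))
```

```text
[ 0.4935 -0.0231  0.2638] 0.47582421003075326 0.13305122020707727 [[ 0.9478  0.0315  0.3174]
 [-0.3178  0.0093  0.9481]
 [ 0.0269 -0.9995  0.0188]]
[152.6, 240.3] 0.91 [0.6808 0.1298 0.035 ] 0.6055808772440245 0.336976133053929
[384.6, 238.9] 0.84 [ 0.3233 -0.0911  0.035 ] 0.33550734374960384 0.01499061635714259
[283.6, 228.2] 0.56 [ 0.495 -0.021  0.035] 0.4765973289856155 0.13548437141528677
[157.4, 66.8] 0.86 [ 0.3342 -0.1111  0.035 ] 0.3521809080730443 -0.0005003171906140071
[282.6, 174.8] 0.79 [ 0.4953 -0.0173  0.035 ] 0.47572416426135883 0.13909456032058434
[411.9, 269.6] 0.7 [0.6814 0.1116 0.035 ] 0.6119006627657447 0.31988996598665986
1632 [0.428  0.4719 0.5222] [0.1237 0.1367 0.1495] [0.0309 0.0463 0.0495]
[-0.0019  0.1374] 0.1367286066068783
```

View pics/s2.png

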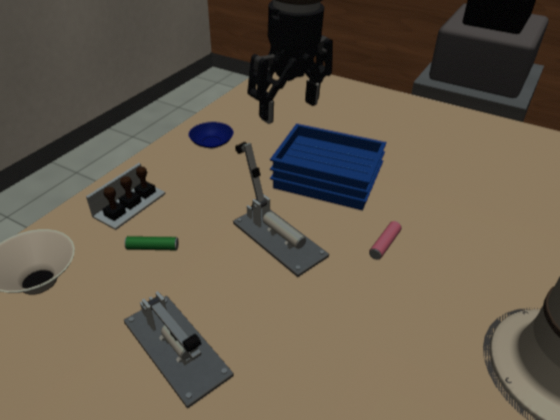

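View pics/w5.png

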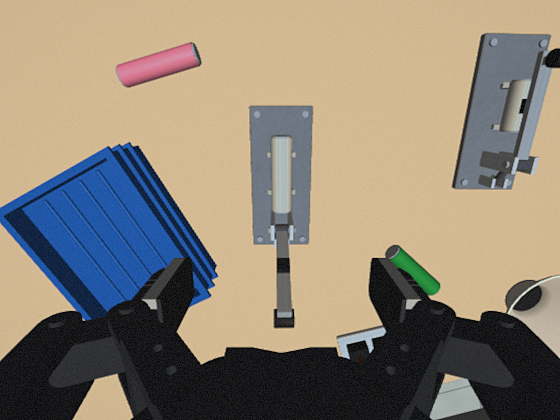

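The arm stays open by itself (leaning knob at side (241,148)), and the roll lies in its saddles at (285,228). Roll centre: u .475, v .137, height about 35 mm.

```bash
cat >> h.py <<'E'
def go(u,v,z,ang=None):
    st=arm.get_state();R=Ro.from_quat(st['orientation']).as_matrix();e=st['ee_pos']
    p=np.r_[U*u+V*v,z]; 
    jd=V if ang is None else np.array([-np.sin(ang),np.cos(ang)])
    d,a=tool(p,jd)
    print('now u %.4f v %.4f z %.4f'%(e[:2]@U,e[:2]@V,e[2]),'tool cm',np.round(d,2),'yaw',round(a,3),'F',np.round(st['force'],1),'gap',round(st['finger_gap'],4))
E
python3 -c "
from h import *
go(.474,.137,.09)"
```

```text
now u 0.4769 v 0.1330 z 0.2631 tool cm [-0.74 17.3   0.07] yaw -0.005 F [-0.7 -0.5 -0.1] gap 0.0849
```

Request:
{"name": "carry_out", "arguments": {"targets": [[[8.5,-0.2,4.3,0,0],[8.5,-0.2,4.3,0,0],[8.5,-0.2,4.3,0,0],[8.5,-0.2,4.3,0,0],[8.5,0,0,0,0]]]}}

```text
time: 9.4
ee_pos: [0.4978, -0.0211, 0.0863]
orientation: [-0.692, 0.104, -0.127, 0.703]
force: [-0.1, -0.7, 0.8]
finger_gap: 0.0849
```

```bash
python3 -c "
from h import *
go(.474,.137,.07)"
```

```text
now u 0.4793 v 0.1362 z 0.0863 tool cm [-0.58  1.61  0.04] yaw -0.007 F [-0.1 -0.7  0.8] gap 0.0849
```

Request:
{"name": "carry_out", "arguments": {"targets": [[[8.5,-0.5,1.0,0,0],[8.5,-0.2,2.0,0,0],[8.5,-0.1,1.8,0,0],[8.5,0,0,0,0]]]}}

```text
time: 9.9
ee_pos: [0.4972, -0.0184, 0.0416]
orientation: [-0.692, 0.101, -0.13, 0.703]
force: [0.2, -0.1, 0.3]
finger_gap: 0.0848
```

```bash
python3 -c "
from h import *
go(.474,.137,.0235)
x=pic('wrist','w6.png')"
```

```text
now u 0.4778 v 0.1386 z 0.0416 tool cm [-0.46  1.79 -0.21] yaw -0.008 F [ 0.2 -0.1  0.3] gap 0.0848
```

View pics/w6.png

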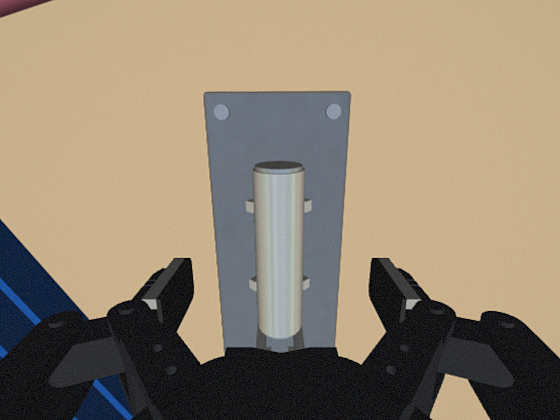

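Run:
```python
from h import *
x=pic('wrist')
for p in [(251,206),(308,205),(254,283),(308,283),(279,172),(279,330)]:
    q=w(x,p);print(p,round(q[:2]@U,4),round(q[:2]@V,4),round(q[2],4))
```

```text
(251, 206) 0.4513 0.1229 0.0304
(308, 205) 0.4518 0.1534 0.029
(254, 283) 0.4982 0.1227 0.0308
(308, 283) 0.5119 0.1566 0.0107
(279, 172) 0.4297 0.1377 0.0474
(279, 330) 0.517 0.1367 0.0482
```

Request:
{"name": "carry_out", "arguments": {"targets": [[[8.5,-0.5,0.2,-0.2,0],[8.5,-0.1,1.0,0,0],[8.5,0,0.6,0,0],[8.5,0,0,0,0]]]}}

```text
time: 10.5
ee_pos: [0.4943, -0.0185, 0.0255]
orientation: [-0.691, 0.098, -0.133, 0.703]
force: [-0.2, -0.5, 0.1]
finger_gap: 0.085
```

```bash
python3 -c "
from h import *
go(.4745,.1373,.0235)"
```

```text
now u 0.4751 v 0.1376 z 0.0255 tool cm [-0.07  0.2  -0.04] yaw -0.008 F [-0.2 -0.5  0.1] gap 0.085
```

Request:
{"name": "carry_out", "arguments": {"targets": [[[8.5,0,0.2,0,0],[1.5,0,0,0,0],[1.5,0,0,0,0],[1.5,0,0,0,0],[1.5,0,0,0,0],[1.5,0,0,0,0],[1.5,0,0,0,0]]], "grip_force": 50}}

```text
time: 11.38
ee_pos: [0.4947, -0.0183, 0.0236]
orientation: [-0.691, 0.098, -0.133, 0.703]
force: [1.2, 1.3, -0.1]
finger_gap: 0.0245
```

```bash
python3 -c "
from h import *
go(.4745,.1373,.13)
x=pic('wrist','w7.png')
print(Ro.from_quat(x['st']['orientation']).as_matrix())"
```

```text
now u 0.4754 v 0.1379 z 0.0236 tool cm [  0.39 -10.63   0.19] yaw -0.008 F [ 1.2  1.3 -0.1] gap 0.0245
[[ 0.94553706  0.05068241  0.32154466]
 [-0.32235927  0.00859058  0.94657842]
 [ 0.04521262 -0.99867787  0.02446065]]
```

View pics/w7.png

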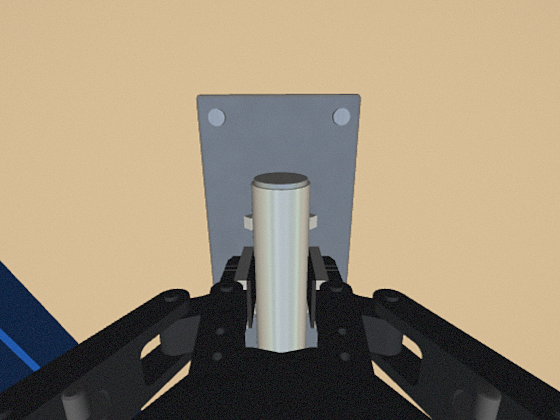

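Request:
{"name": "carry_out", "arguments": {"targets": [[[1.5,0.1,-1.5,0,0],[1.5,0,-2.2,0,0],[1.5,0,-2.5,0,0],[1.5,0,-2.5,0,0],[1.5,0,-2.5,0,0],[1.5,0,-2.0,0,0],[1.5,0,0,0,0]]]}}

```text
time: 12.3
ee_pos: [0.485, -0.0205, 0.1614]
orientation: [-0.692, 0.101, -0.131, 0.703]
force: [0.5, 0.1, -4.2]
finger_gap: 0.0244
```

Run:
```python
from h import *
np.set_printoptions(precision=4,suppress=True)
x=pic('wrist','w8.png'); s=pic('side','s3.png'); t=pic('top')
st=x['st'];print(st['ee_pos'],st['finger_gap'],st['force'],Ro.from_quat(st['orientation']).as_matrix())
# tray
for n,c in (('top',t),('side',s)):
  P=cloud(c);f=c['frame'].astype(int);m=(f[...,2]>f[...,0]+25)&(f[...,2]>f[...,1]+15)&(P[...,1]<-.13)&(abs(P[...,0]-.5)<.2)&(P[...,1]>-.4)
  q=P[m&(P[...,2]>.072)&(P[...,2]<.09)]; r=cv2.minAreaRect(q[:,:2].astype(np.float32));print(n,r,np.median(q[:,2]))
  for l in vision.landmark_of('tray_floor',c): print(l['at'],l['p'],atz(c,l['at'],.052))
```

```text
[ 0.485  -0.0205  0.1614] 0.024363224112370824 [ 0.5036  0.1369 -4.213 ] [[ 0.9455  0.0447  0.3225]
 [-0.3231  0.0082  0.9463]
 [ 0.0397 -0.999   0.0222]]
top ((0.514043390750885, -0.24508355557918549), (0.21003781259059906, 0.16038180887699127), 8.83256721496582) 0.0794950228313468
[404.0, 204.4] 0.82 [ 0.5138 -0.2484  0.052 ]
side ((0.47731947898864746, -0.24763232469558716), (0.13996228575706482, 0.16185593605041504), 9.289496421813965) 0.0778239844585682
```

View pics/s3.png

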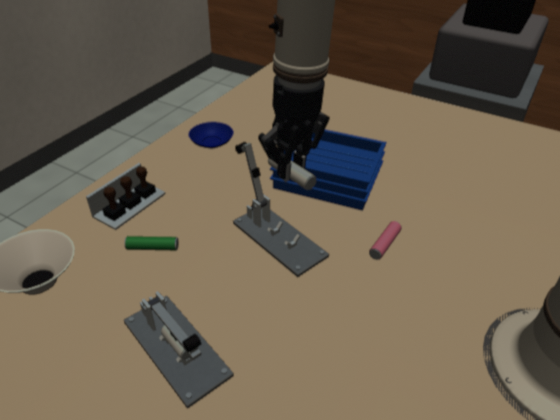

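View pics/w8.png

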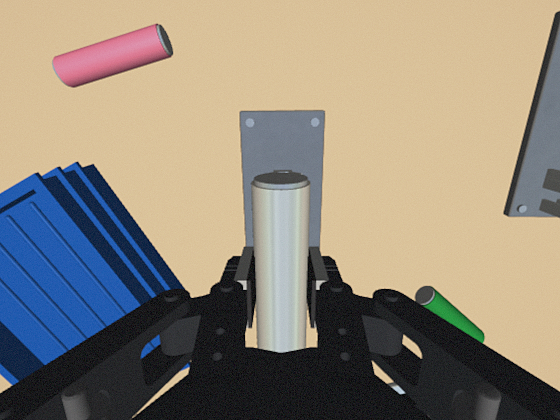

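The roll is in the fingers above the empty, open clamp (side view, roll at about (297,172)). The tray centre is near (0.514, -0.2465) with yaw about +8.8°.

Request:
{"name": "carry_out", "arguments": {"targets": [[[1.5,2.0,0,-4.1,0],[1.5,2.0,0,-4.1,0],[1.5,2.0,0,-4.1,0],[1.5,2.0,0,-4.1,0],[1.5,2.0,0,-4.1,0],[1.5,0,0,0,-0.12],[1.5,0,0,0,-0.12],[1.5,0,0,0,-0.12],[1.5,0,0,0,-0.12],[1.5,0,0,0,0]]]}}

```text
time: 13.8
ee_pos: [0.5072, -0.2514, 0.1443]
orientation: [-0.7, -0.067, 0.052, 0.71]
force: [-0.4, 0.2, -4.2]
finger_gap: 0.0244
```

```bash
cat >> h.py <<'E'
def tr(z,x=.514,y=-.2465,ang=.154):
    p=np.array([x,y]);go(p@U,p@V,z,ang);st=arm.get_state();print(st['ee_pos'],Ro.from_quat(st['orientation']).as_matrix().round(3).tolist())
E
python3 -c "
from h import *
tr(.1)"
```

```text
now u 0.5605 v -0.0794 z 0.1443 tool cm [0.65 4.45 0.31] yaw 0.014 F [-0.4  0.2 -4.2] gap 0.0244
[ 0.50722232 -0.25138625  0.14428986] [[0.986, 0.02, -0.167], [0.167, 0.016, 0.986], [0.023, -1.0, 0.012]]
```

Request:
{"name": "carry_out", "arguments": {"targets": [[[1.5,0.6,1.2,0.3,0.014],[1.5,0.05,2.2,0,0],[1.5,0,0,0,0]]]}}

```text
time: 14.18
ee_pos: [0.5139, -0.2453, 0.1071]
orientation: [-0.699, -0.059, 0.045, 0.711]
force: [-0.1, 0.7, -4.3]
finger_gap: 0.0245
```

```bash
python3 -c "
from h import *
tr(.085)
x=pic('wrist','w9.png');t=pic('top')
cv2.imwrite('pics/t9.png',cv2.resize(t['frame'][120:290,320:490],None,fx=3.4,fy=3.4)[...,::-1])"
```

```text
now u 0.5649 v -0.0715 z 0.1071 tool cm [-0.05  2.2  -0.15] yaw -0.007 F [-0.1  0.7 -4.3] gap 0.0245
[ 0.51389525 -0.24532042  0.10706223] [[0.989, 0.018, -0.146], [0.146, 0.018, 0.989], [0.02, -1.0, 0.015]]
```

View pics/w9.png

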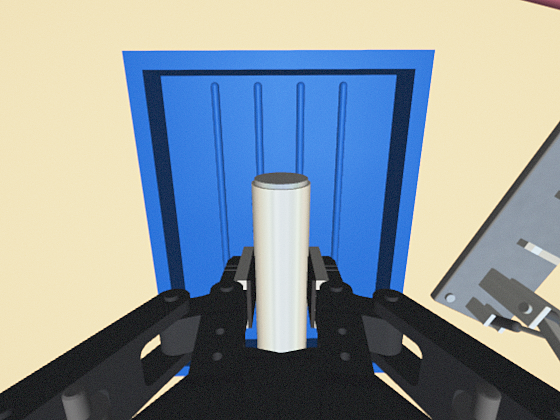

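View pics/t9.png

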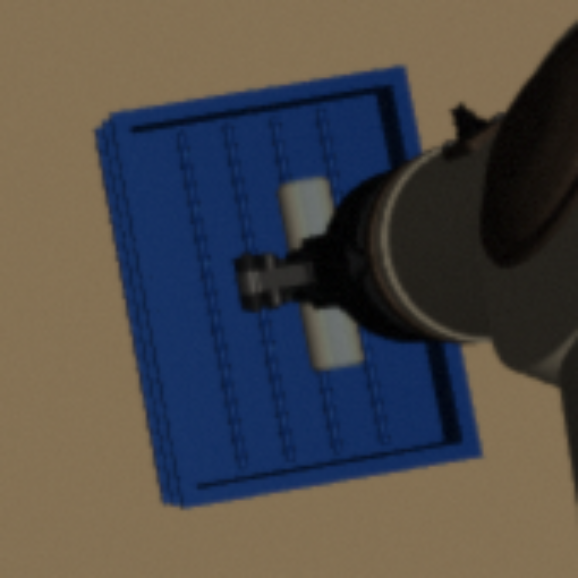

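The wrist view shows the roll (col 280) centred between the two middle ribs (cols 258 and 300) and aligned with them. Lowering.

Request:
{"name": "carry_out", "arguments": {"targets": [[[1.5,0,1.5,-0.1,0],[1.5,0,1.5,0,0],[1.5,0,1.0,0,0],[1.5,0,0,0,0]]]}}

```text
time: 14.78
ee_pos: [0.5176, -0.2468, 0.0674]
orientation: [-0.7, -0.06, 0.043, 0.71]
force: [0.0, 0.3, -4.1]
finger_gap: 0.0244
```

```bash
python3 -c "
from h import *
tr(.058)"
```

```text
now u 0.5689 v -0.0718 z 0.0674 tool cm [-0.37  0.93  0.08] yaw -0.008 F [ 0.   0.3 -4.1] gap 0.0244
[ 0.51756783 -0.2468404   0.06740179] [[0.989, 0.024, -0.146], [0.146, 0.015, 0.989], [0.025, -1.0, 0.011]]
```

Request:
{"name": "carry_out", "arguments": {"targets": [[[1.5,0,0.5,0,0],[1.5,0,0.3,0,0],[1.5,0,0.1,0,0],[1.5,0,0,0,0]]]}}

```text
time: 15.28
ee_pos: [0.5184, -0.2471, 0.0585]
orientation: [-0.701, -0.061, 0.042, 0.71]
force: [-0.5, 0.0, -4.2]
finger_gap: 0.0241
```

```bash
python3 -c "
from h import *
tr(.057)"
```

```text
now u 0.5698 v -0.0718 z 0.0585 tool cm [-0.43  0.14  0.12] yaw -0.008 F [-0.5  0.  -4.2] gap 0.0241
[ 0.51841911 -0.24710909  0.05849655] [[0.989, 0.025, -0.146], [0.145, 0.014, 0.989], [0.027, -1.0, 0.011]]
```

Request:
{"name": "carry_out", "arguments": {"targets": [[[1.5,0,0.2,0,0],[1.5,0,0,0,0]]]}}

```text
time: 15.52
ee_pos: [0.5187, -0.2472, 0.0567]
orientation: [-0.701, -0.061, 0.042, 0.709]
force: [-0.0, -0.3, -4.0]
finger_gap: 0.0245
```

Request:
{"name": "carry_out", "arguments": {"targets": [[[1.5,0,0.15,0,0],[1.5,0,0,0,0]]]}}

```text
time: 15.78
ee_pos: [0.5189, -0.2472, 0.0553]
orientation: [-0.701, -0.061, 0.042, 0.709]
force: [-0.3, -0.0, -3.9]
finger_gap: 0.0239
```

Request:
{"name": "carry_out", "arguments": {"targets": [[[1.5,0,0.15,0,0],[1.5,0,0,0,0]]]}}

```text
time: 16.02
ee_pos: [0.5192, -0.2473, 0.0545]
orientation: [-0.701, -0.061, 0.042, 0.709]
force: [-0.2, 0.5, -0.7]
finger_gap: 0.0246
```

The load has dropped off the wrist (−4 to −0.7 N), so the roll is touching the floor. Opening gently and retreating.

Request:
{"name": "carry_out", "arguments": {"targets": [[[3.0,0,0,0,0],[4.0,0,0,0,0],[4.5,0,0,0,0],[4.5,0,-1.0,0,0],[4.5,0,-2.0,0,0],[4.5,0,-4.0,0,0],[4.5,0,-5.0,0,0],[4.5,0,-5.0,0,0],[4.5,-3,-2,0,0],[4.5,0,0,0,0]]]}}

```text
time: 17.27
ee_pos: [0.4855, -0.2551, 0.2549]
orientation: [-0.702, -0.064, 0.04, 0.708]
force: [1.1, -0.7, -0.8]
finger_gap: 0.0452
```

Run:
```python
from h import *
np.set_printoptions(precision=4,suppress=True)
x=pic('wrist','w10.png');s=pic('side','s4.png');print(x['st']['ee_pos'],x['st']['force'])
P=cloud(x);m=(P[...,2]>.06)&(P[...,2]<.09)&(x['frame'].min(-1)>120)&(P[...,1]<-.15)
q=P[m];print(len(q),np.median(q,0),np.percentile(q[:,2],[50,95]))
for l in vision.landmark_of('long_roll',x): print(l['at'],l['p'],atz(x,l['at'],.065))
```

```text
[ 0.4855 -0.2551  0.2549] [ 1.1384 -0.7197 -0.7873]
1853 [ 0.514  -0.249   0.0771] [0.0771 0.0791]
[493.0, 339.3] 0.72 [0.6621 0.0636 0.065 ]
[280.0, 213.0] 0.62 [ 0.5235 -0.2499  0.065 ]
[421.5, 54.8] 0.58 [ 0.3384 -0.1346  0.065 ]
```

View pics/w10.png

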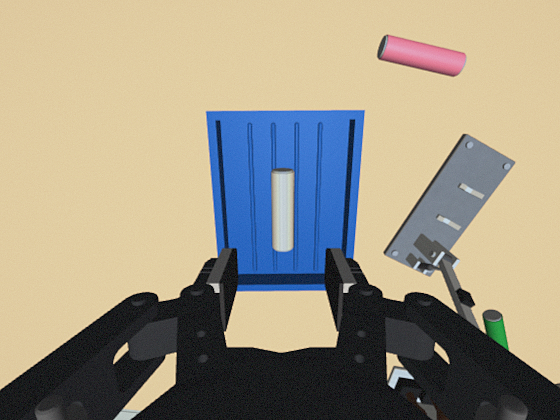

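View pics/s4.png

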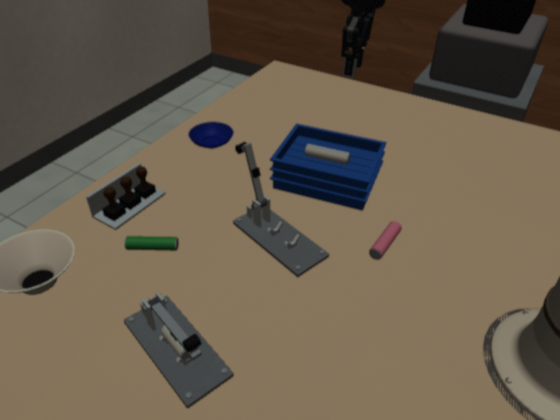

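The roll lies flat between the tray's middle ribs (wrist (283,210), side (327,154)); its top is at about 78 mm, so its centre is about 13 mm above the floor. The clamp stands open at (250,175), the short roll is still in its clamp at (175,343), and the gripper is clear.

```bash
python3 -c "
from h import *
print(order.close_job())"
```

```text
the job is handed in; nothing more can be done
None
```

The long roll is lying flat in the top blue tray, and I handed the job in with about 37 s of the 54 s to spare. No verdict is reported.

- **What I did:** I pinched the knob on its end faces and swung the clamp arm over the hinge to about 1.5 rad. I let go there, and it moved on and stayed open by itself. I then gripped the long roll between its saddles and lifted it out. I turned it to line up with the tray and lowered it between the two middle ribs until its weight came off the wrist. Then I opened the fingers and pulled back.
- **Last checks:**
  - **Roll:** it lies between the middle ribs near the tray centre. Its top is at about 78 mm, which puts its centre about 13 mm above the floor.
  - **Clamp:** the pictures show it standing open and empty. I did not measure its final angle.
  - **Short roll:** it looks unmoved in its clamp in the pictures. I did not measure its shift.
  - **Gripper:** it is clear, about 20 cm above the tray floor.
- **Disagreements:** the two fixed cameras differed by up to about 10 mm on the knob position from the network, so I used the wrist camera's depth instead. The network also reported the green and pink rolls as long rolls, and I ruled those out by colour. The tool drifted up to about 3° from vertical, which is within what the task allows.

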